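# Point out the scuffed book and reject it

### The job

Three copies of the same orange book lie flat on the packing bench, and one has a white scuff on its cover. Report it to the station's overhead camera: point at the scuff with the fingertips, a couple of centimetres above it and without touching the book, stay there for two seconds, then press the red button fully down and let it go. Keep the fingertips well clear of the two good books, and do not press the green button or touch or shift the books, the hand scanner, the handset or the tape roll.

Things in the scene. Friction and masses are not known exactly. Their poses are not given: they have to be found in the camera images.
- scuff (a point): the middle of the white scuff, an irregular patch about 36 mm across, at the level of the cover of the scuffed book; z up. It lies 45 mm along the book's x and -28 mm along its y from the middle of the cover
- scuffed_book: the scuffed book, an orange hardback lying flat, 180 mm (x) by 120 mm (y) by 28 mm thick, with dark red and yellow cover art; origin at the centre of its underside (the cover is 28 mm higher); x along the height of the page, y towards the dark red spine, z up. Loose, about 0.4 kg
- good_book_a: a good copy, the same orange book (180 x 120 x 28 mm, same origin and axes) without a scuff
- good_book_b: the other good copy, the same orange book (180 x 120 x 28 mm, same origin and axes) without a scuff
- button_box: a grey box fixed to the bench, 85 mm (x) by 165 mm (y) by 45 mm high, origin at the centre of its underside, z up; two round push buttons in black housings on its top, 90 mm apart: red at y +45 mm, green at y -45 mm
- reject_button_top (a point): the middle of the top of the red (reject) button, 34 mm across, which is pressed straight down; z up
- reject_button (a joint): travel of the red button in m: 0 is released, 0.007 fully down (spring return, fully down takes about 5 N)
- accept_button_top (a point): the middle of the top of the green (accept) button, like the red one; to be left alone
- accept_button (a joint): travel of the green button in m: 0 is released, 0.007 fully down
- scanner: a black pistol-shaped hand scanner lying loose on its side, head 52 x 85 x 56 mm high, about 185 mm long in all along y; origin on the bench beneath the place where the head (towards +y) meets the handle (towards -y)
- phone: a small grey handset lying flat and loose, 145 mm (x) by 52 mm (y) by 18 mm, origin at the centre of its underside
- tape_roll: a loose brown roll of packing tape lying flat, 96 mm across, 48 mm high, origin at the centre of its underside
There are look-alikes about, which are no part of the job. What is shaped like the button_box but purple is not meant. What is shaped like the scuffed_book but purple is not meant.

How it is judged:
By the outcome, as a careful person would: the job done as asked, in the order asked, and still so for the second after the job is handed in, with the robot touching nothing.
It also fails if it takes over 42 s, if anything falls off the work surface, if the arm or the gripper's body presses on something with over 40 N, if the wrist force passes 120 N, or if a joint passes its speed limit or range.

### The arm

A 6-joint arm with a two-finger parallel gripper is mounted at the origin on the work surface. World frame = base frame: x ahead of the robot, y to its left, z up, the work surface at z = 0. Lengths are in m, angles in rad, forces in N, time in s.
With the tool pointing down it reaches from about 0.375 to 0.9 m from the base axis. Payload 3.1 kg.
Tool frame: the origin (TCP) lies between the finger pads; the fingertips stand 22 mm ahead of it and the grasp point (between the pads) lies 3 mm ahead of it; z points along the fingers, y is the line along which they close (so a half turn about z gives the same grasp; the last joint's range is limited). The gripper opens to 87 mm and grips with 3 to 60 N. Pads are 19 mm wide; open, the fingers measure 117 mm over their backs; the gripper's body (75 mm by 190 mm) begins 51 mm behind the grasp point.
Start: joints at [0.924, 0.527, 1.433, -0, 1.181, -0.178], TCP at [0.282, 0.558, 0.245] pointing down, gripper open.
Joint ranges: [-3.08, 3.08], [-0.75, 2.2], [0.22, 2.44], [-1.43, 4.57], [0, 2.65], [-2.85, 2.85]. Speed limits (rad/s): [2.79, 2.79, 3.14, 3.14, 3.14, 3.14].

### API

Orientations are given as a unit quaternion [x, y, z, w].
In Python, from rig import robot gives the robot as it stands.
- The arm moves only by the tool move_arm, never from a script. Its argument "series" is text: rows parted by semicolons, each of 6 numbers parted by spaces: the shift along the tool's x, y, z in mm, then the turn, a rotation vector about the tool's x, y, z in degrees. In form: dx dy dz ax ay az; .... A call has 1 to 8 rows; each row is the pose to reach, as a shift and turn from the pose commanded when the call began, along the tool's axes at that moment; what a row does not reach only later rows make up. A row lasts 1/12 s, in which the tool goes at most 41.7 mm and 7.16 degrees, less where a joint would pass 70% of its speed; a pose out of reach is approached as far as the arm can. A call with a gripper value outside its range is refused whole. "jaw" is the opening, from 0 (shut) to 1 (fully open), set as the call begins (left out, the last holds). The fingers move at their own pace and stop on an object; "newtons" is the grip in N (left out, the last holds). Time passes only in rows, so rows that repeat a pose let the fingers close. It gives the time, the measured TCP pose, the force, the opening and the grip force at its end, in the units of the state.
- robot.get_obs(): the state, without advancing time (a new reading comes with each control period).
- robot.camera(name): name is "scene" or "top" or "wrist"; returns a dict with "img" (400x640x3 uint8, red, green, blue), "mtx" (3x3 intrinsics, pixels), "world_to_cam" (4x4, takes a point from world to camera coordinates). Camera axes: x right, y down, z forward; pixel columns grow to the right and rows downward; lengths in m; the calibration is good to about 2 mm. The wrist camera is an equidistant fisheye: a pixel r from the principal point sees the ray r / f radians off the axis. A picture is of the moment at which its call begins. There is no depth.
- robot.hand_in(): hands the job in; it is judged then, once.
Trained networks look in a picture, given as the dict that the camera call returned (one of the last four; its "shot" number tells which), for a name from the list of things; names that differ only in an ending like _2 or _b are one class to them, and where a whole thing is asked for, a point or a joint stands for the part that bears it (a point fixed in the world has none). Each returns a list of dicts, best first, with "p" (0 to 1); they miss things now and then, are a little off and sometimes report something else, mostly with a low value. They report only what shows in the picture. A call takes as long as a camera call. They do not tell look-alikes from the thing itself.
- robot.search_frame(picture, thing): "xyz" ([x, y, z] in m, in world coordinates, good to about 4 mm: the middle of the surface that is visible of it).
- robot.tip_of(picture, thing): "xyz" ([x, y, z] in m, in world coordinates, good to about 4 mm: a listed point, or the origin of a listed thing).
The state is a dict: "time": time; "q": joint angles; "joint_velocities": joint speeds; "joint_torque": joint torques, N m; "position": TCP position; "tool_rot": TCP orientation; "ft_force": force on the tool from outside, world axes, zero at the start; "moment": the same for the moment, N m; "grip_width": finger opening in m; "grip_force": force on a finger pad.
Only numpy, scipy, OpenCV 4.12 (cv2) and the standard library are available. Lean on these libraries where they do the work, as an engineer would, in place of code of your own. Each camera call takes 0.05 s, during which the arm holds its last target. There are 200 camera calls.

## Working session

There is one attempt and no reset: what is moved stays moved. The work goes in short steps, Python scripts to look and compute and a tool call to move; the robot and the scene stay as the last step left them, time stands still between calls to the robot, and variables do not carry over. Pictures are saved under pics/ and viewed, at most 10 in all, crops included, and the job is handed in when it is done.

Besides the shell and the picture viewer there is one more tool, called after "Emit:" by a JSON object that holds its "method" and its "body". move_arm: Moves the arm, as the interface text tells. Its arguments: {"type":"object","properties":{"series":{"type":"string"},"jaw":{"type":"number"},"newtons":{"type":"number"}},"required":["series"]}

```bash
mkdir -p pics
python3 - <<'E'
from rig import robot
import cv2
o=robot.get_obs();print(o['time'],o['position'],o['tool_rot'],o['grip_width'])
for n in ['top','scene']:
    p=robot.camera(n);cv2.imwrite(f'pics/{n}1.png',p['img'][:,:,::-1])
    for t in ['scuff','scuffed_book','reject_button_top','accept_button_top','button_box','scanner','phone','tape_roll']:
        for d in robot.tip_of(p,t)[:4]:print(n,t,[round(float(v),3) for v in d['xyz']],round(d['p'],2))
E
```

```text
0.0 [0.28139227 0.55728635 0.24358515] [ 2.31791149e-01  9.72764988e-01 -9.81613389e-04 -4.21266335e-04] 0.08702533616594904
top scuff [0.538, 0.094, 0.026] 0.82
top scuff [0.213, 0.307, 0.028] 0.76
top scuffed_book [0.188, 0.364, 0.001] 0.94
top scuffed_book [0.496, 0.12, 0.001] 0.82
top scuffed_book [0.507, -0.348, 0.002] 0.42
top reject_button_top [0.503, -0.301, 0.066] 0.6
top reject_button_top [0.33, -0.233, 0.065] 0.6
top accept_button_top [0.33, -0.325, 0.066] 0.66
top accept_button_top [0.511, -0.391, 0.07] 0.48
top button_box [0.331, -0.286, -0.001] 0.69
top scanner [0.749, 0.002, -0.001] 0.83
top scanner [0.498, 0.119, -0.0] 0.56
top phone [0.695, 0.347, -0.002] 0.71
top tape_roll [0.704, -0.315, 0.002] 0.59
scene scuff [0.211, 0.312, 0.026] 0.85
scene scuff [0.546, 0.092, 0.027] 0.71
scene scuff [0.498, 0.119, -0.002] 0.4
scene scuffed_book [0.186, 0.355, -0.001] 0.73
scene scuffed_book [0.497, 0.119, 0.001] 0.69
scene scuffed_book [0.541, 0.093, 0.028] 0.21
scene reject_button_top [0.509, -0.307, 0.067] 0.52
scene reject_button_top [0.326, -0.235, 0.071] 0.41
scene accept_button_top [0.508, -0.305, 0.068] 0.71
scene accept_button_top [0.516, -0.39, 0.07] 0.59
scene accept_button_top [0.328, -0.328, 0.071] 0.54
scene button_box [0.509, -0.348, -0.005] 0.7
scene button_box [0.328, -0.282, 0.004] 0.67
scene scanner [0.744, -0.001, -0.003] 0.58
scene scanner [0.521, -0.106, 0.004] 0.15
scene phone [0.697, 0.342, 0.0] 0.96
scene tape_roll [0.707, -0.314, -0.003] 0.96
```

View pics/top1.png

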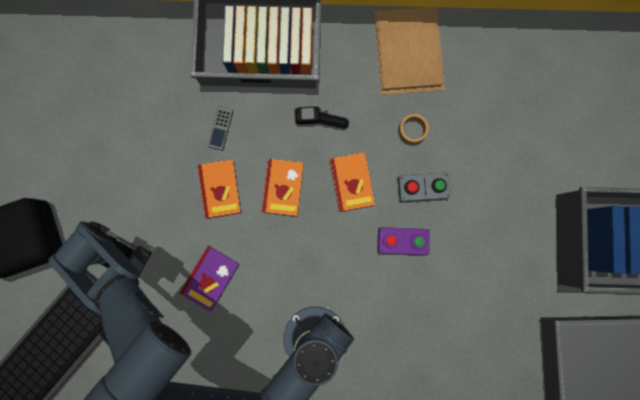

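View pics/scene1.png

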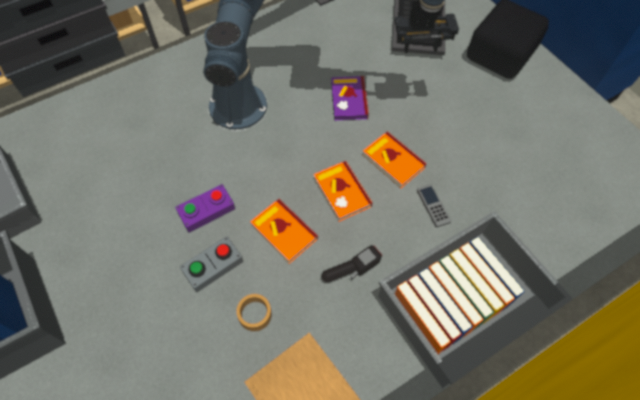

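The top view shows the orange scuffed book at (283,187) with its scuff at (292,174), and good copies at (219,189) and (352,182).

- Scuff candidates: orange (292,174) or purple look-alike (222,271). I choose the orange one.
- Red button candidates: grey box (412,187) or purple box (391,240). I choose the grey one.

Next I measure by colour and check a close crop.

```bash
cat > h.py <<'E'
import numpy as np,cv2
def back(p,u,v,z):
    R=p['world_to_cam'][:3,:3];t=p['world_to_cam'][:3,3]
    d=R.T@np.linalg.inv(p['mtx'])@[u,v,1];c=-R.T@t
    return c+d*(z-c[2])/d[2]
def cent(m,u,v,r):
    k=np.zeros(m.shape,np.uint8);cv2.circle(k,(u,v),r,1,-1)
    y,x=np.nonzero(m&(k>0));return x.mean(),y.mean(),len(x)
E
python3 - <<'E'
from rig import robot
from h import *
for n,s,r,g,bs in [('top',(292,174),(412,187),(440,186),[(219,189),(283,187),(352,182)]),('scene',(341,202),(222,251),(197,268),[(394,158),(342,190),(284,230)])]:
    p=robot.camera(n);im=p['img'].astype(int);R,G,B=im[...,0],im[...,1],im[...,2]
    w=(B>140)&(R>150);red=(R>130)&(G<70)&(B<70);gr=(G>70)&(R<60)
    for nm,m,c,rad,z in [('scuff',w,s,14,.028),('red',red,r,12,.067),('green',gr,g,12,.067)]:
        x,y,k=cent(m,*c,rad);print(n,nm,round(x,1),round(y,1),k,back(p,x,y,z).round(4))
    hsv=cv2.cvtColor(p['img'],cv2.COLOR_RGB2HSV)
    o=((hsv[...,0]<32)&(hsv[...,1]>150)&(hsv[...,2]>90))
    for c in bs:
        x,y,k=cent(o,*c,34);print(' book',x.round(1),y.round(1),k,back(p,x,y,.028).round(3))
    if n=='top':cv2.imwrite('pics/crop.png',cv2.resize(im[140:260,190:460,::-1].astype(np.uint8),None,fx=2.9,fy=2.9,interpolation=2))
from scipy.spatial.transform import Rotation as Ro
print(Ro.from_quat(robot.get_obs()['tool_rot']).as_matrix().round(4))
E
```

```text
top scuff 291.7 174.4 83 [0.5363 0.0922 0.028 ]
top red 412.3 186.4 79 [ 0.5035 -0.3041  0.067 ]
top green 439.9 184.6 90 [ 0.512 -0.394  0.067]
 book 218.7 188.5 1840 [0.482 0.335 0.028]
 book 281.8 187.9 1699 [0.49  0.124 0.028]
 book 351.8 181.6 1835 [ 0.518 -0.109  0.028]
scene scuff 341.2 201.9 86 [0.5386 0.0928 0.028 ]
scene red 222.4 249.7 104 [ 0.5069 -0.3032  0.067 ]
scene green 195.9 267.3 125 [ 0.5161 -0.3929  0.067 ]
 book 394.4 158.0 1616 [0.492 0.334 0.028]
 book 342.1 188.3 1664 [0.498 0.122 0.028]
 book 283.5 229.7 2054 [ 0.527 -0.111  0.028]
[[-0.8926  0.4509 -0.    ]
 [ 0.4509  0.8926  0.    ]
 [ 0.      0.     -1.    ]]
```

View pics/crop.png

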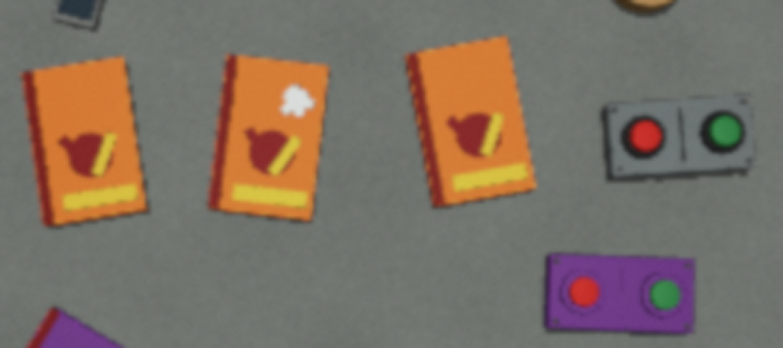

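The crop confirms it: the scuff is on the middle orange book and the red button is on the grey box. I'll shut the fingers and fly over high.

Emit:
{"method": "move_arm", "body": {"series": "-15 -10 0 0 0 0;-45 -30 0 0 0 0;-78 -53 0 0 0 0;-110 -75 0 0 0 0;-143 -97 0 0 0 0;-175 -119 0 0 0 0;-207 -141 0 0 0 0;-239 -163 0 0 0 0", "jaw": 0}}

```text
time: 1.67
position: [0.4223, 0.303, 0.2448]
tool_rot: [0.232, 0.973, 0.0, 0.0]
ft_force: [-0.4, -0.1, -0.9]
grip_width: 0.0415
grip_force: 0.0
```

Emit:
{"method": "move_arm", "body": {"series": "-32 -22 0 0 0 0;-64 -44 0 0 0 0;-96 -66 0 0 0 0;-128 -88 0 0 0 0;-160 -110 0 0 0 0;-182 -125 0 0 0 0;-200 -136 0 0 0 0;-200 -136 0 0 0 0"}}

```text
time: 2.33
position: [0.5419, 0.0892, 0.2448]
tool_rot: [0.234, 0.972, -0.0, 0.002]
ft_force: [0.1, -0.1, 0.9]
grip_width: 0.0007
grip_force: 0.0
```

Run:
```python
from rig import robot
from h import *
from scipy.spatial.transform import Rotation as Ro
o=robot.get_obs();M=Ro.from_quat(o['tool_rot']).as_matrix();print(o['time'],o['position'],o['grip_width'],o['ft_force'],o['q'])
print((M.T@(np.array([.538,.0925,.070])-o['position'])*1000).round(1))
p=robot.camera('wrist')
for d in robot.tip_of(p,'scuff')[:2]:print(d)
```

```text
2.3333 [0.54186398 0.08920646 0.2448438 ] 0.0007429392696657481 [ 0.11806449 -0.10898813  0.8739435 ] [-0.03959353  0.42400112  1.62592685 -0.00165187  1.08811246 -1.13742779]
[  5.6   1.1 174.8]
{'xyz': [0.5372, 0.0896, 0.0272], 'p': 0.98}
{'xyz': [0.5183, -0.1068, -0.0006], 'p': 0.39}
```

Emit:
{"method": "move_arm", "body": {"series": "2 1 20 0 0 0;4 1 50 0 0 0;5 1 80 0 0 0;5 1 108 0 0 0;5 1 135 0 0 0;5 1 155 0 0 0;5 1 168 0 0 0;5 1 174 0 0 0"}}

```text
time: 3.1
position: [0.5326, 0.0977, 0.0687]
tool_rot: [0.231, 0.973, -0.0, -0.002]
ft_force: [-0.0, -0.5, -0.5]
grip_width: 0.0003
grip_force: 0.0
```

Run:
```python
from rig import robot
from h import *
from scipy.spatial.transform import Rotation as Ro
for n in ['wrist','scene']:
    p=robot.camera(n)
    for d in robot.tip_of(p,'scuff')[:2]:print(d)
    im=p['img'] if n=='wrist' else cv2.resize(p['img'][130:270,240:460],None,fx=3,fy=3)
    cv2.imwrite(f'pics/{n}2.png',im[:,:,::-1])
o=robot.get_obs();M=Ro.from_quat(o['tool_rot']).as_matrix();print(o['time'],o['position'],M[:,2],o['ft_force'])
print((M.T@(np.array([.5375,.0915,.070])-o['position'])*1000).round(1))
```

```text
{'xyz': [0.5388, 0.0944, 0.0257], 'p': 0.8}
{'xyz': [0.2115, 0.3134, 0.025], 'p': 0.7}
3.3 [0.53501685 0.09685408 0.07126317] [ 1.0562832e-03  5.9405341e-05 -9.9999944e-01] [ 0.33380182 -0.08547461  0.06004034]
[-4.6 -3.7  1.3]
```

View pics/wrist2.png

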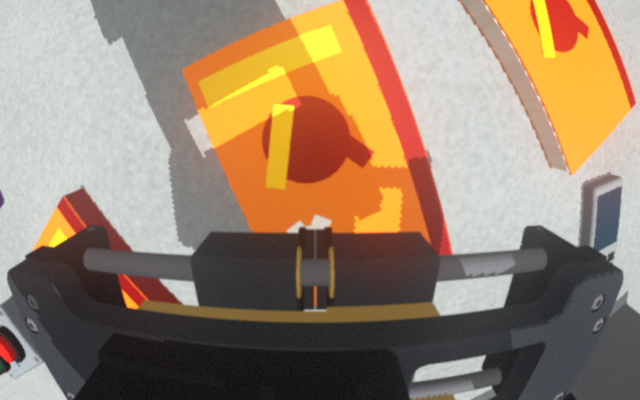

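View pics/scene2.png

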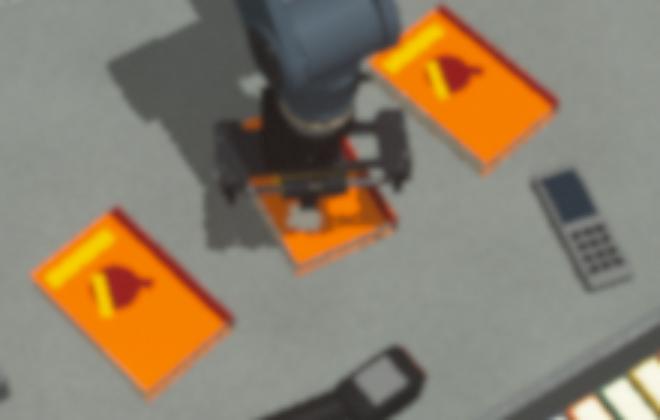

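The fingertips sit over the scuff, with white visible around them in both views: wrist at (310,225) and scene crop at (303,218). I'll trim by about 5 mm and hold.

Emit:
{"method": "move_arm", "body": {"series": "-3 -3 0 0 0 0;-4 -4 0 0 0 0;-4 -4 0 0 0 0;-4 -4 0 0 0 0;-4 -4 0 0 0 0;-4 -4 0 0 0 0;-4 -4 0 0 0 0;-4 -4 0 0 0 0"}}

```text
time: 3.97
position: [0.5365, 0.0908, 0.0705]
tool_rot: [0.232, 0.973, -0.0, -0.0]
ft_force: [-0.4, -0.8, 0.3]
grip_width: 0.0005
grip_force: 0.0
```

Emit:
{"method": "move_arm", "body": {"series": "0 0 0 0 0 0;0 0 0 0 0 0;0 0 0 0 0 0;0 0 0 0 0 0;0 0 0 0 0 0;0 0 0 0 0 0;0 0 0 0 0 0;0 0 0 0 0 0"}}

```text
time: 4.63
position: [0.5365, 0.0908, 0.0706]
tool_rot: [0.232, 0.973, 0.0, -0.0]
ft_force: [0.3, 0.1, 0.3]
grip_width: 0.0005
grip_force: 0.0
```

Emit:
{"method": "move_arm", "body": {"series": "0 0 0 0 0 0;0 0 0 0 0 0;0 0 0 0 0 0;0 0 0 0 0 0;0 0 0 0 0 0;0 0 0 0 0 0;0 0 0 0 0 0;0 0 0 0 0 0"}}

```text
time: 5.3
position: [0.5366, 0.0908, 0.0706]
tool_rot: [0.232, 0.973, 0.0, 0.0]
ft_force: [-0.1, -0.6, -0.4]
grip_width: 0.0006
grip_force: 0.0
```

Emit:
{"method": "move_arm", "body": {"series": "0 0 0 0 0 0;0 0 0 0 0 0;0 0 0 0 0 0;0 0 0 0 0 0;0 0 0 0 0 0;0 0 0 0 0 0;0 0 0 0 0 0;0 0 0 0 0 0"}}

```text
time: 5.97
position: [0.5366, 0.0908, 0.0706]
tool_rot: [0.232, 0.973, 0.0, 0.0]
ft_force: [-1.1, -0.9, 0.3]
grip_width: 0.0003
grip_force: 0.0
```

Emit:
{"method": "move_arm", "body": {"series": "0 0 0 0 0 0;0 0 0 0 0 0;0 0 0 0 0 0;0 0 0 0 0 0;0 0 0 0 0 0;0 0 0 0 0 0;0 0 0 0 0 0;0 0 0 0 0 0"}}

```text
time: 6.63
position: [0.5365, 0.0908, 0.0705]
tool_rot: [0.232, 0.973, -0.0, -0.0]
ft_force: [0.7, 0.4, 0.3]
grip_width: 0.0006
grip_force: 0.0
```

I've held for over 2.6 s. Next I rise and travel high to the red button.

Emit:
{"method": "move_arm", "body": {"series": "0 0 -15 0 0 0;0 0 -45 0 0 0;0 0 -75 0 0 0;0 0 -105 0 0 0;0 0 -130 0 0 0;0 0 -145 0 0 0;0 0 -150 0 0 0;0 0 -150 0 0 0"}}

```text
time: 7.3
position: [0.5372, 0.0908, 0.2219]
tool_rot: [0.232, 0.973, 0.0, 0.002]
ft_force: [0.8, -0.1, -0.1]
grip_width: 0.0002
grip_force: 0.0
```

Emit:
{"method": "move_arm", "body": {"series": "-5 -12 0 0 0 0;-15 -37 0 0 0 0;-28 -69 0 0 0 0;-41 -101 0 0 0 0;-54 -133 0 0 0 0;-68 -165 0 0 0 0;-81 -197 0 0 0 0;-94 -229 0 0 0 0"}}

```text
time: 7.97
position: [0.5154, -0.158, 0.2185]
tool_rot: [0.232, 0.973, 0.0, -0.002]
ft_force: [0.6, 0.4, 0.1]
grip_width: 0.0004
grip_force: 0.0
```

Emit:
{"method": "move_arm", "body": {"series": "-12 -29 0 0 0 0;-24 -58 0 0 0 0;-36 -87 0 0 0 0;-45 -110 0 0 0 0;-52 -127 0 0 0 0;-56 -137 0 0 0 0;-56 -137 0 0 0 0;-56 -137 0 0 0 0"}}

```text
time: 8.63
position: [0.5044, -0.3032, 0.2192]
tool_rot: [0.232, 0.973, 0.001, -0.001]
ft_force: [-0.4, -0.1, -0.4]
grip_width: 0.0006
grip_force: 0.0
```

Run:
```python
from rig import robot
from h import *
from scipy.spatial.transform import Rotation as Ro
p=robot.camera('wrist')
for d in robot.tip_of(p,'reject_button_top')[:3]:print(d)
p=robot.camera('wrist');cv2.imwrite('pics/wrist3.png',p['img'][:,:,::-1])
for d in robot.tip_of(p,'reject_button_top')[:3]:print(d)
o=robot.get_obs();M=Ro.from_quat(o['tool_rot']).as_matrix();print(o['time'],o['position'],o['ft_force'])
print((M.T@(np.array([.505,-.3037,.089])-o['position'])*1000).round(1))
```

```text
{'xyz': [0.5066, -0.3016, 0.069], 'p': 0.68}
{'xyz': [0.5041, -0.2988, 0.0696], 'p': 0.83}
{'xyz': [0.5134, -0.3967, 0.0709], 'p': 0.21}
8.8333 [ 0.50534364 -0.3019958   0.22033803] [ 0.23808904  0.84808854 -0.10646286]
[ -0.6  -1.7 131.3]
```

View pics/wrist3.png

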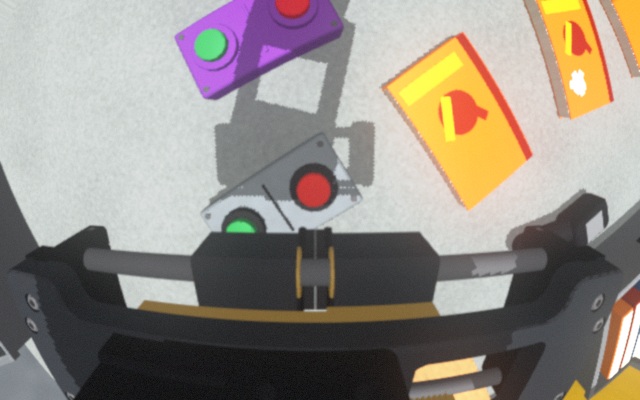

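The wrist view has the grey box's red button at (313,188), lined up with the fingers. I'll descend and press.

Emit:
{"method": "move_arm", "body": {"series": "0 0 12 0 0 0;0 0 35 0 0 0;0 0 60 0 0 0;0 0 85 0 0 0;0 0 103 0 0 0;0 0 114 0 0 0;0 0 118 0 0 0;0 0 118 0 0 0"}}

```text
time: 9.5
position: [0.5053, -0.3027, 0.102]
tool_rot: [0.231, 0.973, 0.0, -0.001]
ft_force: [-0.3, -1.4, -0.2]
grip_width: 0.0005
grip_force: 0.0
```

Emit:
{"method": "move_arm", "body": {"series": "0 0 3 0 0 0;0 0 6 0 0 0;0 0 9 0 0 0;0 0 12 0 0 0;0 0 14 0 0 0;0 0 16 0 0 0;0 0 16 0 0 0;0 0 16 0 0 0"}}

```text
time: 10.17
position: [0.5057, -0.3038, 0.0869]
tool_rot: [0.232, 0.973, -0.0, 0.0]
ft_force: [-0.1, 0.1, 3.1]
grip_width: 0.0003
grip_force: 1.5
```

Emit:
{"method": "move_arm", "body": {"series": "0 0 1 0 0 0;0 0 2 0 0 0;0 0 3 0 0 0;0 0 4 0 0 0;0 0 4 0 0 0;0 0 4 0 0 0"}}

```text
time: 10.67
position: [0.5057, -0.3038, 0.0834]
tool_rot: [0.232, 0.973, -0.0, 0.0]
ft_force: [-0.5, 0.1, 7.7]
grip_width: 0.0003
grip_force: 4.1
```

Emit:
{"method": "move_arm", "body": {"series": "0 0 1 0 0 0;0 0 2 0 0 0;0 0 3 0 0 0;0 0 3 0 0 0;0 0 3 0 0 0"}}

```text
time: 11.08
position: [0.5058, -0.3039, 0.0831]
tool_rot: [0.232, 0.973, -0.001, 0.001]
ft_force: [-2.6, 2.9, 24.3]
grip_width: 0.0004
grip_force: 12.2
```

The button is against its hard stop: force rose to 24 N with no further travel. Now release.

Emit:
{"method": "move_arm", "body": {"series": "0 0 -4 0 0 0;0 0 -10 0 0 0;0 0 -20 0 0 0;0 0 -40 0 0 0;0 0 -65 0 0 0;0 0 -90 0 0 0;0 0 -105 0 0 0;0 0 -110 0 0 0"}}

```text
time: 11.75
position: [0.5061, -0.3042, 0.192]
tool_rot: [0.232, 0.973, -0.001, 0.002]
ft_force: [0.5, -0.1, 0.1]
grip_width: 0.0008
grip_force: 0.0
```

Emit:
{"method": "move_arm", "body": {"series": "0 0 0 0 0 0;0 0 0 0 0 0;0 0 0 0 0 0;0 0 0 0 0 0"}}

```text
time: 12.08
position: [0.5046, -0.3029, 0.1879]
tool_rot: [0.232, 0.973, 0.001, -0.001]
ft_force: [-0.4, 0.2, 0.3]
grip_width: 0.0002
grip_force: 0.0
```

Run:
```python
from rig import robot
from h import *
p=robot.camera('top');cv2.imwrite('pics/top4.png',p['img'][:,:,::-1])
o=robot.get_obs();print(o['time'],o['position'],o['ft_force'])
a=cv2.imread('pics/top1.png').astype(int);b=cv2.imread('pics/top4.png').astype(int)
for n,(u,v) in dict(a=(219,189),s=(283,187),b=(352,182),scan=(320,118),phone=(221,129),tape=(414,129)).items():
    d=abs(a-b)[v-32:v+32,u-32:u+32].max(2);print(n,d.max(),(d>40).sum())
```

```text
12.1333 [ 0.50476009 -0.30298013  0.18809628] [0.35917192 0.03433038 0.85063356]
a 13 0
s 68 62
b 164 1256
scan 10 0
phone 13 0
tape 70 352
```

View pics/top4.png

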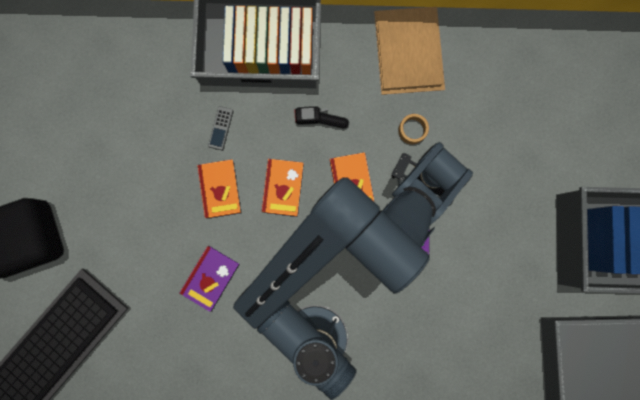

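The books, scanner (320,118), handset (221,129) and tape (414,129) are all in place. The image differences are only the arm and its shadow. Handing in.

```bash
python3 -c "
from rig import robot
print(robot.hand_in())"
```

```text
the job is handed in; nothing more can be done
None
```

I pointed at the scuff for about 2.7 s from roughly 2 cm above it, then pressed the red button to its stop and released it; the job was handed in at about 12 s, and nothing had visibly moved in the final overhead picture.

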